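Hardness check of a resin casting

ROBOT

A 7-joint arm with a two-finger parallel gripper is mounted at the origin on the work surface. World frame = base frame: x ahead of the robot, y to its left, z up, the work surface at z = 0. Lengths are in m, angles in rad, forces in N, time in s.
With the tool pointing down it reaches from about 0.425 to 0.925 m from the base axis. Payload 6.8 kg.
Tool frame: the origin (TCP) lies midway between the tips of the shut fingers; the grasp point (between the pads) lies 19 mm behind it; x points along the fingers, z is the direction in which the jaws open and shut, and the axes are right-handed (so a half turn about x gives the same grasp; the last joint's range is limited). The gripper opens to 85 mm and grips with 20 to 120 N. Pads are 22 mm wide; open, the fingers measure 114 mm over their backs; the gripper's body (76 mm by 85 mm) begins 54 mm behind the grasp point. The pads swing forward as they close: fully open they stand 13 mm farther back than shut.
Start: joints at [1.176, 0.477, 0.022, 1.555, -0.011, 1.109, -0.083], TCP at [0.191, -0.647, 0.231] pointing down, gripper open.
Joint ranges: [-2.96, 2.96], [-0.34, 2.1], [-1.41, 1.46], [0.24, 2.44], [-1.37, 4.51], [0.17, 1.92], [-2.96, 2.96]. Speed limits (rad/s): [2.39, 2.39, 3.14, 3.14, 3.14, 3.14, 3.14].

INTERFACE

Orientations are given as a unit quaternion [w, x, y, z].
In Python, from station import bot gives the robot as it stands. The module is installed in compiled form; this text tells all that it offers.
- The arm moves only by the shell command python3 -m jog 'ROWS' [FORCE]. ROWS is text: rows parted by semicolons, each of 7 numbers parted by spaces: the shift along the tool's x, y, z in mm, then the turn, a rotation vector about the tool's x, y, z in units of 6 degrees (1.0 is 6 degrees), then the finger opening in mm, from 0 to 85.4. A call has 1 to 5 rows; each row shifts and turns the commanded pose from where the row before left it, along the tool's axes as they then stand; what a row does not reach is not made up. A row lasts 1/10 s, in which the tool goes at most 50 mm and 8.59 degrees, less where a joint would pass 70% of its speed; a pose out of reach is approached as far as the arm can. A call with a gripper value outside its range is refused whole. The fingers move at their own pace and stop on an object; FORCE is the grip in N (left out, the last holds). Time passes only in rows, so rows that do not move let the fingers close. It gives the time, the measured TCP pose, the force and the opening at its end, in the units of the state.
- bot.get_obs(): the state, without advancing time (a new reading comes with each control period).
- bot.read_camera(name): name is "scene" or "top" or "wrist"; returns (picture, depth): 384x512x3 uint8, red, green, blue; 384x512 float32, m along the optical axis (not along the pixel's ray), 0 where there is no reading.
- bot.calibration(name): a dict with "fx", "fy", "cx", "cy" (pixels), "T" (4x4, takes a point from camera to world coordinates). Camera axes: x right, y up, looking along -z (the intrinsics and any distortion apply to the point x, -y, -z); pixel columns grow to the right and rows downward; lengths in m; the calibration is good to about 2 mm. A picture is of the moment at which its call begins: read the wrist's pose just before it. calibration takes no time and is no camera call; for the wrist camera it gives the pose at the moment of the call.
- bot.hand_in(): hands the job in, once; it reports no verdict.
The state is a dict: "t": time; "q": joint angles; "joint_vel": joint speeds; "joint_torque": joint torques, N m; "eef_pos": TCP position; "tool_rot": TCP orientation; "contact_force": force on the tool from outside, world axes, zero at the start; "torque": the same for the moment, N m; "gripper_width": opening from 0.0 (shut) to 1.0 (fully open).
Only numpy, scipy, OpenCV 4.12 (cv2) and the standard library are available. Lean on these libraries where they do the work, as an engineer would, in place of code of your own. Each camera call takes 0.05 s, during which the arm holds its last target.

TASK

Check whether the amber resin casting has cured: lift it out of its blue mould and set it down, without dropping it, flat and wholly on the round dark steel plate with its red spot still on top. Then take the white spring gauge out of its grey stand and hold it upright with its tip on the red spot, pressing lightly so that the yellow-banded plunger is about half-way in. Finish while holding the gauge there, pressed and gripped, and leave the petri dish, the beaker, both bottles and the spatula where they are.

Things in the scene. Friction and masses are not known exactly. Their poses are not given: they have to be found in the camera images.
- mould: fixed blue open mould, 108 (x) x 80 (y) x 14 mm high, with one cavity 68 (x) x 40 (y) mm, its floor 5 mm above the bench; origin under its centre on the bench
- casting_mid (a point): centre of the loose amber resin casting, a block 64 (x) x 36 (y) x 34 mm (z up), about 90 g; it starts in the cavity (2 mm clearance each side, same axes as the mould), its top 39 mm above the bench, so its upper 25 mm stand clear above the mould's rim
- casting: the same casting; origin at the centre of its underside, z up through the face with the red spot
- spot (a point): middle of the red spot, 16 mm across, on the casting's top face, 15 mm from the centre towards the casting's +x end
- anvil_top (a point): centre of the top face of the fixed round dark steel plate, 120 mm across, 20 mm high (a 4 mm high foot ring is 132 mm across); rigid
- stand: fixed grey stand of the gauge: base plate 90 x 90 x 6 mm and a 52 x 52 mm block up to 48 mm above the bench, with a square 27.5 mm socket in its top, 14 mm deep, and a hole below for the plunger; origin under its centre on the bench
- gauge_mid (a point): centre of the grip of the loose white spring gauge, about 120 g; axes: z along the gauge, upward from tip to cap; x and y square to its flat sides. Body 24 x 24 mm square, from 50 mm below this point to 28 mm above it, black band round the grip, then a red cap 20 mm across and 10 mm high. It starts upright in the socket with its sides along the stand's, this point 84 mm above the bench; the body goes 14 mm into the socket
- gauge: the same gauge; origin at the centre of the body's lower end, 50 mm below gauge_mid, z up along the gauge
- gauge_tip (a point): middle of the flat lower end, 6 mm across, of the gauge's plunger, a steel pin 8 mm thick that juts 28 mm out of the lower end of the body when not pressed (tip 78 mm below gauge_mid)
- plunger (a joint): how far the plunger is pushed into the gauge, m: 0 free, 0.012 fully in (the yellow band on it is 12 mm long); spring of 1.2 N at the start, growing by 0.3 N per mm, to 4.8 N fully in
- petri_dish: open clear petri dish, 90 mm across, 15 mm high; bystander, origin under its centre
- reagent_bottle: brown reagent bottle, 66 mm across, 130 mm high; bystander, origin under its centre
- beaker: glass beaker, 70 mm across, 90 mm high; bystander, origin under its centre
- scraper: blue-handled spatula lying flat, 180 mm long; bystander
- wash_bottle: white wash bottle with red cap, 64 mm across, 170 mm high; bystander, origin under its centre

How it is judged:
On the way, in this order (a step that is already met when the one before it is completed fails the run):
1. the casting is lifted out of the mould in the fingers (z of casting_mid in the frame of mould above 0.045 m and contact force between the fingers and casting above 0.5 N), for 0.1 s.
2. the casting lies flat on the steel plate, spot up, released (horizontal distance between casting_mid and anvil_top below 0.023 m and z of casting_mid in the frame of anvil_top between 0.014 and 0.02 m and angle between casting's own z axis and vertical below 0.1 rad and contact force between the fingers and casting below 0.05 N and linear speed of casting below 0.03 m/s), for 0.2 s.
3. the gauge is lifted out of its stand in the fingers (z of gauge_mid in the frame of stand above 0.105 m and contact force between the fingers and gauge above 0.5 N), for 0.1 s.
At the end, for the whole second after the job is handed in: Casting flat (0.1 rad), centred within 23 mm on the plate, free of the fingers; gauge gripped and still, upright within 0.14 rad, its tip within 6 mm of the red spot's middle, plunger 3 to 9 mm in, pressing with 1 to 6.5 N (horizontal distance between casting_mid and anvil_top below 0.023 m and z of casting_mid in the frame of anvil_top between 0.014 and 0.02 m and angle between casting's own z axis and vertical below 0.1 rad and contact force between the fingers and casting below 0.05 N and distance between gauge_tip and spot below 0.006 m and angle between gauge's own z axis and vertical below 0.14 rad and value of joint plunger between 0.003 and 0.009 m and contact force between gauge and casting between 1 and 6.5 N and contact force between the fingers and gauge above 1 N and linear speed of gauge below 0.02 m/s); the arm keeps its last pose, push and grip.
It fails at once if the casting is dropped (falls free of the fingers faster than 0.5 m/s) (linear speed of casting above 0.5 m/s and contact force between the fingers and casting below 0.05 N).
It fails at once if the gauge is pressed hard on the casting (over 15 N) (contact force between gauge and casting above 15 N).
It fails at once if a bystander is moved by more than 30 mm (distance of any of petri_dish, reagent_bottle, beaker, scraper, wash_bottle from where it was at the start of the episode above 0.03 m).
It also fails if it takes over 51 s, if anything falls off the work surface, if the arm or the gripper's body presses on something with over 40 N, if the wrist force passes 120 N, or if a joint passes its speed limit or range.

## Working session

There is one attempt and no reset: what is moved stays moved. The work goes in short steps, Python scripts to look and compute and a shell command to move; the robot and the scene stay as the last step left them, time stands still between calls to the robot, and variables do not carry over. Pictures are saved under pics/ and viewed, and the job is handed in when it is done.

```bash
mkdir -p pics; python3 - <<'E'
from station import bot
import cv2,numpy as np
o=bot.get_obs();print({k:np.round(v,3) for k,v in o.items()})
for n in ("scene","top","wrist"):
    c=bot.calibration(n)
    p,d=bot.read_camera(n);cv2.imwrite(f"pics/{n}0.png",cv2.cvtColor(p,cv2.COLOR_RGB2BGR));np.savez(f"{n}0.npz",p=p,d=d,**{k:c[k] for k in("fx","fy","cx","cy","T")})
    print(n,c)
E
```

```text
{'t': np.float64(0.0), 'q': array([ 1.176,  0.478,  0.022,  1.556, -0.012,  1.109, -0.083]), 'joint_vel': array([-0.002,  0.001, -0.   , -0.   ,  0.   ,  0.   , -0.   ]), 'joint_torque': array([-1.0000e-03, -5.9644e+01,  1.6080e+00, -2.8120e+01,  1.2000e-02,
        9.0000e-03, -0.0000e+00]), 'eef_pos': array([ 0.191, -0.647,  0.23 ]), 'tool_rot': array([ 0.566,  0.424,  0.567, -0.423]), 'contact_force': array([0.535, 0.118, 0.178]), 'torque': array([-0.015,  0.053,  0.003]), 'gripper_width': np.float64(1.003)}
scene {'fx': 373.05381841581845, 'fy': 373.05381841581845, 'cx': 247.10751222212232, 'cy': 184.53374438874394, 'T': array([[ 0.25799836, -0.71438827,  0.65045081,  1.11965308],
       [ 0.9660374 ,  0.20081247, -0.16262258, -0.17024067],
       [-0.01444297,  0.67031616,  0.74193507,  0.75164094],
       [ 0.        ,  0.        ,  0.        ,  1.        ]])}
top {'fx': 392.44358748965726, 'fy': 392.44358748965726, 'cx': 260.411229628629, 'cy': 191.76710910137922, 'T': array([[ 4.13536522e-04,  9.97715709e-01, -6.75514149e-02,
         4.68288915e-01],
       [-9.99919936e-01, -4.41774773e-04, -1.26462050e-02,
        -1.65783873e-02],
       [-1.26471599e-02,  6.75512361e-02,  9.97635645e-01,
         1.10141590e+00],
       [ 0.00000000e+00,  0.00000000e+00,  0.00000000e+00,
         1.00000000e+00]])}
wrist {'fx': 319.7241328973854, 'fy': 319.7241328973854, 'cx': 259.1406103769808, 'cy': 191.4958138127473, 'T': array([[ 0.28371985,  0.91762973,  0.27831408,  0.26188827],
       [-0.95890596,  0.27197637,  0.08079737, -0.62624011],
       [-0.00155279, -0.28980085,  0.95708571,  0.37193829],
       [ 0.        ,  0.        ,  0.        ,  1.        ]])}
```

View pics/top0.png

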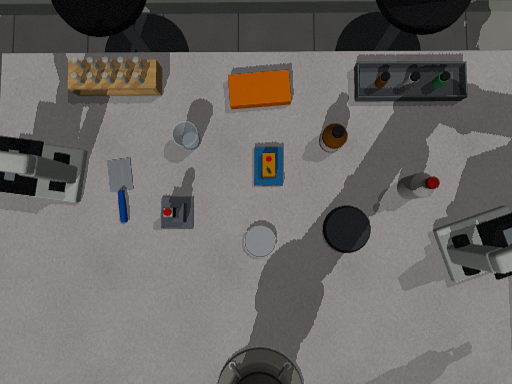

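View pics/scene0.png

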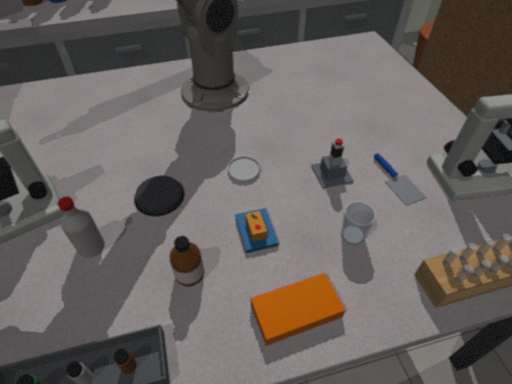

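View pics/wrist0.png

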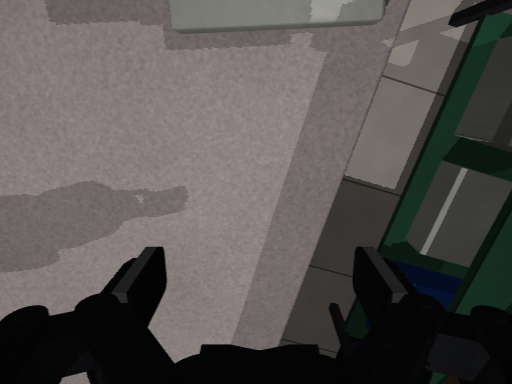

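The scene layout is clear, so next I'll measure by colour, with rays cast onto planes.

```bash
cat > h.py <<'E'
import numpy as np,cv2
def load(f): return dict(np.load(f))
def ray(c,u,v):
    d=np.array([(u-c['cx'])/c['fx'],-(v-c['cy'])/c['fy'],-1.0]);T=c['T'];return T[:3,3],T[:3,:3]@d
def onz(c,u,v,z):
    o,d=ray(c,u,v);return o+d*((z-o[2])/d[2])
def tri(c1,p1,c2,p2):
    (o1,d1),(o2,d2)=ray(c1,*p1),ray(c2,*p2)
    s=np.linalg.lstsq(np.c_[d1,-d2],o2-o1,rcond=None)[0]
    a,b=o1+s[0]*d1,o2+s[1]*d2;return (a+b)/2,np.linalg.norm(a-b)
def blobs(c,lo,hi,mn=15):
    h=cv2.cvtColor(c['p'],cv2.COLOR_RGB2HSV)
    m=cv2.inRange(h,np.array(lo),np.array(hi))
    cs,_=cv2.findContours(m,cv2.RETR_EXTERNAL,cv2.CHAIN_APPROX_NONE);out=[]
    for k in cs:
        a=cv2.contourArea(k)
        if a>=mn:
            M=cv2.moments(k);out.append((M['m10']/M['m00'],M['m01']/M['m00'],a,k))
    return out
def pxof(c,P):
    T=c['T'];q=T[:3,:3].T@(np.array(P)-T[:3,3]);return c['cx']+c['fx']*q[0]/-q[2],c['cy']-c['fy']*q[1]/-q[2]
E
python3 - <<'E'
from h import *
for n in("top","scene"):
    c=load(n+"0.npz");img=cv2.cvtColor(c['p'],cv2.COLOR_RGB2BGR)
    for nm,lo,hi in(("red",(0,150,90),(4,255,255)),("red2",(174,150,90),(180,255,255)),("amber",(10,150,80),(28,255,255)),("blue",(98,130,50),(115,255,255)),("dark",(0,0,0),(180,120,38))):
        for b in blobs(c,lo,hi,8): 
            r=cv2.minAreaRect(b[3]);print(n,nm,np.round(b[:3],1),np.round(r[0],1),np.round(r[1],1),round(r[2],1),np.round(onz(c,b[0],b[1],0.03),3))
    x=(110,100,500,260) if n=="top" else(110,110,440,290)
    cv2.imwrite(f"pics/{n}0z.png",cv2.resize(img[x[1]:x[3],x[0]:x[2]],None,fx=2,fy=2,interpolation=cv2.INTER_CUBIC))
E
```

```text
top red [166.6 211.5  35.5] [166.8 211.8] [6.4 7.1] 45.0 [0.487 0.254 0.03 ]
top red [433.  182.   80.5] [433. 182.] [10. 10.] 90.0 [ 0.567 -0.474  0.03 ]
top amber [268.3 164.3 261. ] [268.  164.5] [23. 12.] 90.0 [ 0.617 -0.025  0.03 ]
top amber [ 259.2   88.9 2018.5] [259.2  89. ] [34.8 61. ] 85.2 [0.828 0.001 0.03 ]
top blue [122.1 205.9 179.5] [122.1 205.8] [32.1  7. ] 83.7 [0.502 0.376 0.03 ]
top blue [ 268.   165.5 1033.5] [268.  165.5] [37. 28.] 90.0 [ 0.613 -0.024  0.03 ]
top dark [257.1 377.3 446. ] [258.  375.5] [15. 46.] 90.0 [0.048 0.006 0.03 ]
top dark [502.1 275.   40.5] [503.1 275.1] [ 5.3 16.2] 85.6 [ 0.317 -0.65   0.03 ]
top dark [469.9 270.6  51. ] [469.8 271.4] [17.7  7.3] 14.0 [ 0.329 -0.565  0.03 ]
top dark [460.4 240.4 160.5] [460.2 240.6] [12.6 15.8] 71.6 [ 0.409 -0.542  0.03 ]
top dark [494.6 231.2 663. ] [498.2 233.1] [30. 37.] 71.6 [ 0.434 -0.635  0.03 ]
top dark [174.  211.2  14.5] [174.5 211.5] [9. 3.] 90.0 [0.488 0.233 0.03 ]
top dark [ 344.5  227.4 1444.5] [346. 229.] [46. 46.] 90.0 [ 0.444 -0.231  0.03 ]
top dark [184.6 212.   25.5] [184.7 212.1] [ 2.7 
[... 2785 characters left out ...]
] [  8.5 178.5] [17. 41.] 0.0 [ 0.299 -0.627  0.03 ]
scene dark [336.1 152.2  60.5] [336.5 152. ] [10.  9.] 90.0 [0.436 0.261 0.03 ]
scene dark [448.  146.1  30.5] [447.9 145.7] [ 4.9 10.3] 26.6 [0.499 0.576 0.03 ]
scene dark [496.7 150.4 480.5] [496.8 151.7] [33.2 19.8] 45.0 [0.552 0.695 0.03 ]
scene dark [498.7 124.4  25.5] [498.6 124.5] [4.3 9.6] 31.0 [0.456 0.779 0.03 ]
scene dark [509.4 127.   30. ] [508.5 128. ] [20.  5.] 90.0 [0.475 0.801 0.03 ]
scene dark [216.4  85.3  84. ] [213.8  83.8] [10.8 39.1] 85.5 [0.014 0.005 0.03 ]
scene dark [219.7  15.1 717.5] [220.  16.] [32. 28.] 90.0 [-0.524  0.132  0.03 ]
scene dark [180.8   2.2  12. ] [181.   2.] [7.1 2.8] 45.0 [-0.713 -0.014  0.03 ]
```

View pics/top0z.png

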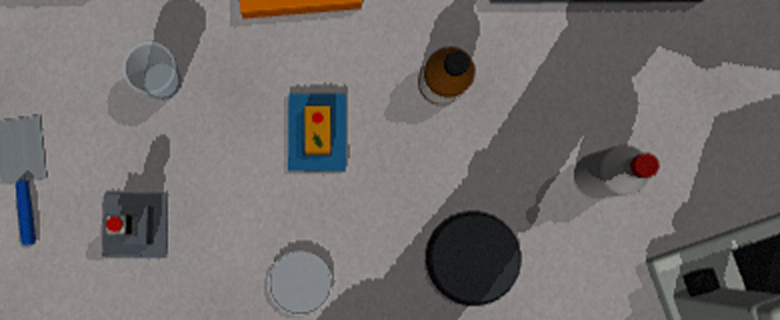

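View pics/scene0z.png

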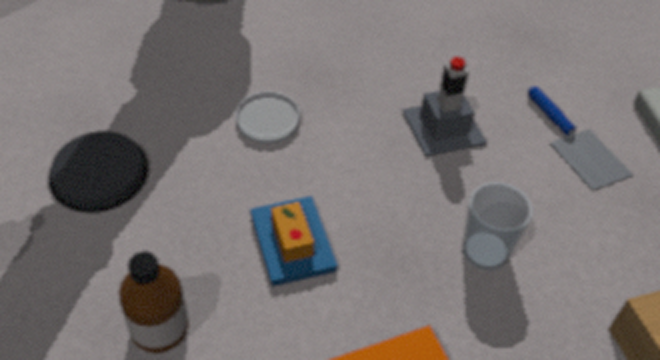

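```bash
python3 - <<'E'
from h import *
t=load("top0.npz");s=load("scene0.npz")
print("casting top",onz(t,268,164.5,.039),"cent scene",onz(s,254.5,222,.039))
print("cap",onz(t,166.7,211.6,.122),tri(t,(166.7,211.6),s,(338.5,141)))
print("anvil",onz(t,346.5,229.5,.02),onz(s,160,197,.02))
print("mould",onz(t,268.5,166,.014))
# casting and mould yaw: fit in world
for lo,hi,z,nm in(((10,150,80),(28,255,255),.039,"cast"),((98,130,50),(115,255,255),.014,"mould")):
  for b in blobs(t,lo,hi,200):
    if abs(b[0]-268)<5:
      P=np.array([onz(t,*q[0],z)[:2]*1000 for q in b[3]],np.float32);print(nm,cv2.minAreaRect(P))
h=cv2.cvtColor(t['p'],cv2.COLOR_RGB2HSV)
print(h[200:226:4,160:198:4])
d=t['d']
print("stand base depth pts", d[195:230:5,160:196:5])
E
```

```text
casting top [ 0.61471111 -0.02376698  0.039     ] cent scene [ 0.61471976 -0.02798583  0.039     ]
cap [0.48500246 0.23017066 0.122     ] (array([0.4849059 , 0.23029875, 0.12003578]), np.float64(0.0007563689766335148))
anvil [ 0.43790888 -0.23853093  0.02      ] [ 0.45929725 -0.23721288  0.02      ]
mould [ 0.61394168 -0.0253267   0.014     ]
cast ((614.7689819335938, -23.740684509277344), (32.76387023925781, 63.143245697021484), 89.9022216796875)
mould ((615.4908447265625, -23.877872467041016), (78.31277465820312, 103.96337890625), 89.89094543457031)
[[[  4  13 138]
  [108  35  87]
  [108  36  85]
  [110  28  54]
  [114  24  53]
  [105  29  52]
  [111  32  56]
  [115  28  54]
  [108  37  83]
  [  0   9 137]]

 [[ 12   9 140]
  [106  33  85]
  [112  33  85]
  [101  40  51]
  [110  30  51]
  [105  29  52]
  [ 98  41  25]
  [105  46  56]
  [108  37  82]
  [ 10  11 141]]

 [[  9  13 139]
  [ 40   6 134]
  [  1 161 106]
  [ 20  10  73]
  [ 30  13  38]
  [109  39  52]
  [113  41  25]
  [113  44  52]
  [108  30  84]
  [  6   9 141]]

 [[  6  10 125]
  [  2 255 147]
  [  1 245 146]
  [ 50  
[... 557 characters left out ...]

  [106  35  81]
  [174   9 136]]]
stand base depth pts [[1.1071589  1.1098012  1.1045388  1.1009094  1.1052824  1.1005036
  1.1065689  1.1079379 ]
 [1.101034   1.0970827  1.1003118  1.0987862  1.0992396  1.0998198
  1.0967336  1.1052655 ]
 [1.1053     1.0515357  1.0568497  1.0570813  1.0541605  1.0802708
  1.0926203  1.1042004 ]
 [1.102134   0.9786945  0.97763693 1.0223162  1.0536094  1.0788658
  1.0968413  1.0995018 ]
 [1.0966799  0.9908684  0.9914224  1.0199517  1.0546533  1.0774786
  1.0935478  1.094294  ]
 [1.1015749  1.0542426  1.0516591  1.0524497  1.0532264  1.0804381
  1.092392   1.0983248 ]
 [1.1016226  1.0967537  1.0967991  1.0944904  1.0911851  1.0946441
  1.0935034  1.0983171 ]]
```

```bash
cat > go.py <<'E'
import sys,numpy as np
from scipy.spatial.transform import Rotation as R
from station import bot
def goal(yaw): # tool x down, tool z at heading yaw(deg)
    a=np.radians(yaw);x=np.array([0,0,-1.]);z=np.array([np.cos(a),np.sin(a),0]);return np.c_[x,np.cross(z,x),z]
def rel(p,yaw):
    o=bot.get_obs();w=o['tool_rot'];Rc=R.from_quat([w[1],w[2],w[3],w[0]]);G=R.from_matrix(goal(yaw))
    rv=(Rc.inv()*G).as_rotvec();d=np.array(p)-o['eef_pos']
    print("t",round(float(o['t']),2),"pos",np.round(o['eef_pos'],4),"F",np.round(o['contact_force'],1),"w",round(float(o['gripper_width']),3))
    print("turn(6deg)",np.round(np.degrees(rv)/6,2),"shift mm now axes",np.round(Rc.inv().apply(d)*1000,1),"after turn",np.round(G.inv().apply(d)*1000,1))
if __name__=="__main__":
    a=list(map(float,sys.argv[1:]));rel(a[:3],a[3])
E
python3 go.py .615 -.024 .25 90;python3 go.py .615 -.024 .25 -90
```

```text
t 0.15 pos [ 0.1908 -0.647   0.2306] F [0.5 0.  0.1] w 0.997
turn(6deg) [-2.726e+01 -0.000e+00 -2.000e-02] shift mm now axes [ -18.9  583.1 -477.6] after turn [ -19.4 -424.2  623. ]
t 0.15 pos [ 0.1908 -0.647   0.2306] F [0.5 0.  0.1] w 0.997
turn(6deg) [ 2.74 -0.01  0.  ] shift mm now axes [ -18.9  583.1 -477.6] after turn [ -19.4  424.2 -623. ]
```

```bash
python3 -m jog '-10 0 0 1.37 0 0 85; -10 0 0 1.37 0 0 85; 0 26 -39 0 0 0 85; 0 26 -39 0 0 0 85; 0 26 -39 0 0 0 85' && python3 -m jog '0 26 -39 0 0 0 85; 0 26 -39 0 0 0 85;0 26 -39 0 0 0 85; 0 26 -39 0 0 0 85; 0 26 -39 0 0 0 85' ; python3 go.py .615 -.024 .25 -90
python3 - <<'E'
from station import bot
import cv2,numpy as np
n="wrist"
c=bot.calibration(n)
p,d=bot.read_camera(n);cv2.imwrite(f"pics/w1.png",cv2.cvtColor(p,cv2.COLOR_RGB2BGR));np.savez(f"w1.npz",p=p,d=d,**{k:c[k] for k in("fx","fy","cx","cy","T")})
E
```

```text
t: 0.65
eef_pos: [0.2695, -0.5289, 0.251]
tool_rot: [0.5, 0.5, 0.5, -0.5]
contact_force: [1.2, 1.2, 0.7]
gripper_width: 0.992
t: 1.15
eef_pos: [0.3996, -0.3337, 0.2513]
tool_rot: [-0.5, -0.5, -0.5, 0.5]
contact_force: [1.0, -0.3, 0.7]
gripper_width: 0.991
t 1.15 pos [ 0.3996 -0.3337  0.2513] F [ 1.  -0.3  0.7] w 0.991
turn(6deg) [-0.  0.  0.] shift mm now axes [   1.2  215.3 -309.8] after turn [   1.3  215.4 -309.7]
```

View pics/w1.png

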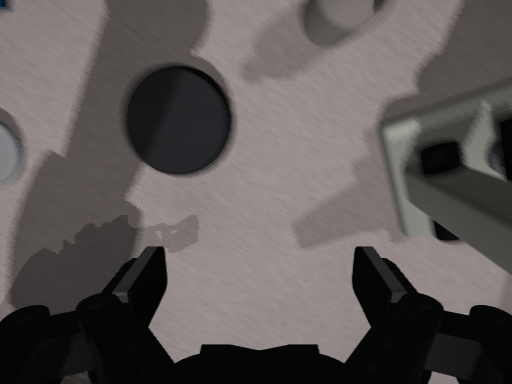

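The plate appears at about (180,119) in the wrist image. I'll locate its top face by depth while moving on towards the casting.

```bash
cat > look.py <<'E'
import sys,time,cv2,numpy as np
from station import bot
n,f=sys.argv[1:3]
c=bot.calibration(n);p,d=bot.read_camera(n)
cv2.imwrite(f"pics/{f}.png",cv2.cvtColor(p,cv2.COLOR_RGB2BGR));np.savez(f"{f}.npz",p=p,d=d,**{k:c[k] for k in("fx","fy","cx","cy","T")})
E
cat >> h.py <<'E'
def world(c):
    v,u=np.mgrid[:384,:512];d=c['d'];P=np.stack([(u-c['cx'])/c['fx']*d,-(v-c['cy'])/c['fy']*d,-d],-1)
    return P@c['T'][:3,:3].T+c['T'][:3,3]
E
python3 - <<'E'
from h import *
for f in("top0.npz","w1.npz"):
    c=load(f);h=cv2.cvtColor(c['p'],cv2.COLOR_RGB2HSV)
    u,v=map(int,pxof(c,(.44,-.237,.02)));print(u,v)
    W=world(c)
    for z in(0,.02):
      print("z",[round(float(W[v,u+k,2]),3) for k in range(-8,9,4)])
    r=60 if f[0]=='w' else 30
    for thr in(38,50,60):
        m=np.zeros(h.shape[:2],np.uint8);m[v-r:v+r,u-r:u+r]=(h[v-r:v+r,u-r:u+r,2]<thr)*255
        cs,_=cv2.findContours(m,cv2.RETR_EXTERNAL,cv2.CHAIN_APPROX_NONE);k=max(cs,key=cv2.contourArea)
        P=np.array([onz(c,*q[0],.02)[:2]*1000 for q in cv2.convexHull(k)],np.float32)
        print(f,thr,cv2.minEnclosingCircle(P),cv2.fitEllipse(P))
    P=W.reshape(-1,3);s=P[(abs(P[:,2]-.02)<.006)&(np.hypot(P[:,0]-.44,P[:,1]+.237)<.09)]
    print(len(s),s.mean(0),s.min(0),s.max(0))
E
python3 -m jog '0 26 -39 0 0 0 85; 0 26 -39 0 0 0 85;0 26 -39 0 0 0 85; 0 26 -39 0 0 0 85; 0 26 -37 0 0 0 85'
python3 -m jog '0 17 -24 0 0 0 85;0 17 -23 0 0 0 85; 0 12 -20 0 0 0 85;0 12 -20 0 0 0 85;0 13 -18 0 0 0 85'
python3 go.py .615 -.024 .25 -90; python3 look.py wrist w2
```

```text
345 228
z [0.02, 0.025, 0.02, 0.021, 0.018]
z [0.02, 0.025, 0.02, 0.021, 0.018]
top0.npz 38 ((440.8155517578125, -237.1421356201172), 64.74107360839844) ((439.97119140625, -237.02244567871094), (126.76129150390625, 128.7001495361328), 13.559642791748047)
top0.npz 50 ((440.0784912109375, -237.23223876953125), 64.92334747314453) ((440.1099853515625, -237.08575439453125), (127.63568878173828, 129.61460876464844), 20.78498077392578)
top0.npz 60 ((440.1690368652344, -236.80758666992188), 65.8455581665039) ((440.48065185546875, -236.9576416015625), (129.30052185058594, 130.28614807128906), 40.1364860534668)
1499 [ 0.44036372 -0.24021257  0.02156897] [ 0.38210376 -0.30016258  0.01476668] [ 0.49954715 -0.18058423  0.02599395]
174 125
z [0.021, 0.019, 0.02, 0.019, 0.018]
z [0.021, 0.019, 0.02, 0.019, 0.018]
w1.npz 38 ((444.31512451171875, -240.26629638671875), 62.43219757080078) ((443.5983581542969, -240.98345947265625), (115.89231872558594, 124.73442840576172), 48.9860725402832)
w1.npz 50 ((443.7323913574219, -240.38101196289062), 63.18120574951172) ((444.2598571777344, -240.26316833496094), (119.06785583496094, 125.87957763671875), 47.0993537902832)
w1.npz 60 ((443.2757263183594, -240.55003356933594), 63.8641357421875) ((444.8122863769531, -239.51760864257812), (122.14686584472656, 126.82833862304688), 39.55318832397461)
8542 [ 0.4414678  -0.24225287  0.01889131] [ 0.37961363 -0.30139146  0.01430548] [ 0.498684   -0.18193555  0.02189611]
t: 1.7
eef_pos: [0.5297, -0.1409, 0.2513]
tool_rot: [-0.5, -0.5, -0.5, 0.5]
contact_force: [0.8, -0.8, 0.6]
gripper_width: 0.997
t: 2.2
eef_pos: [0.6002, -0.0366, 0.251]
tool_rot: [0.5, 0.5, 0.5, -0.5]
contact_force: [-0.1, -1.1, -0.0]
gripper_width: 0.996
t 2.2 pos [ 0.6002 -0.0366  0.251 ] F [-0.1 -1.1 -0. ] w 0.996
turn(6deg) [ 0.   -0.    0.01] shift mm now axes [  1.   14.8 -12.6] after turn [  1.   14.8 -12.6]
```

View pics/w2.png

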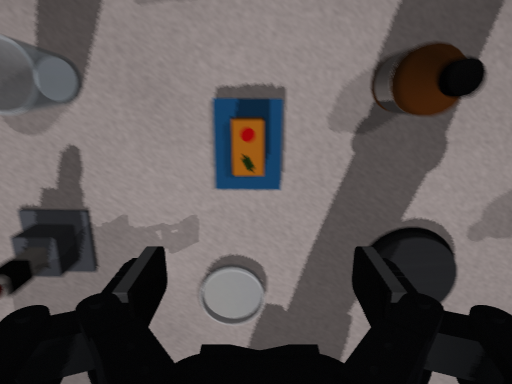

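The mould and casting are in the upper centre, with the spot at about (248,135). The stand is at the left. I'll measure both from this view.

```bash
python3 - <<'E'
from h import *
c=load("w2.npz")
for lo,hi,z,nm in(((6,120,60),(28,255,255),.039,"cast"),((98,130,40),(115,255,255),.014,"mould"),((0,170,90),(4,255,255),.039,"spot")):
  for b in blobs(c,lo,hi,60):
    if abs(b[0]-250)<15:
      P=np.array([onz(c,*q[0],z)[:2]*1000 for q in b[3]],np.float32);print(nm,b[:3],onz(c,b[0],b[1],z),cv2.minAreaRect(P))
# stand from depth
for f in("top0.npz","w2.npz"):
    W=world(load(f)).reshape(-1,3)
    near=(abs(W[:,0]-.485)<.08)&(abs(W[:,1]-.22)<.08)
    for lo,hi in((.040,.053),(.056,.11),(.115,.13)):
        s=W[near&(W[:,2]>lo)&(W[:,2]<hi)]
        if len(s)>5: print(f,lo,len(s),np.round(np.median(s,0),4),np.round(s.min(0),3),np.round(s.max(0),3),cv2.minAreaRect((s[:,:2]*1000).astype(np.float32)))
# stand base outline in top colour
t=load("top0.npz");h=cv2.cvtColor(t['p'],cv2.COLOR_RGB2HSV)
m=np.zeros((384,512),np.uint8);s=np.s_[188:236,150:206];m[s]=(h[s][...,2]<100)*255*((h[s][...,0]>90)&(h[s][...,1]>18))
cs,_=cv2.findContours(m,cv2.RETR_EXTERNAL,cv2.CHAIN_APPROX_NONE);k=max(cs,key=cv2.contourArea)
P=np.array([onz(t,*q[0],.006)[:2]*1000 for q in k],np.float32);print("base",cv2.minAreaRect(P))
E
python3 go.py .6148 -.0238 .25 -90
```

```text
cast (247.7496074628244, 146.19294356700837, 1804.5) [ 0.61957322 -0.02405575  0.039     ] ((618.4110107421875, -24.02804183959961), (36.19449996948242, 63.37541961669922), 89.9854965209961)
mould (247.64649756326696, 142.93740825553402, 5677.0) [ 0.61955312 -0.02308403  0.014     ] ((616.7594604492188, -23.144546508789062), (77.51518249511719, 105.5213623046875), 89.97325897216797)
top0.npz 0.04 235 [0.4825 0.2226 0.0497] [0.461 0.203 0.041] [0.512 0.257 0.053] ((486.2286376953125, 230.3179931640625), (52.966270446777344, 51.41871643066406), 88.75455474853516)
top0.npz 0.056 48 [0.4859 0.2184 0.0861] [0.474 0.217 0.057] [0.497 0.243 0.11 ] ((490.20855712890625, 225.23944091796875), (30.361053466796875, 18.81929588317871), 53.055259704589844)
top0.npz 0.115 58 [0.4852 0.2293 0.1229] [0.474 0.221 0.115] [0.494 0.24  0.128] ((484.1101379394531, 230.19277954101562), (19.923782348632812, 18.959775924682617), 1.8298981189727783)
w2.npz 0.04 1292 [0.4965 0.2177 0.0468] [0.459 0.202 0.04 ] [0.512 0.256 0.053] ((485.3993225097656, 229.27761840820312), (53.579166412353516, 53.20042419433594), 89.64983367919922)
w2.npz 0.056 1237 [0.4922 0.2181 0.0851] [0.473 0.215 0.056] [0.498 0.241 0.11 ] ((490.4013366699219, 223.40335083007812), (33.011043548583984, 18.806564331054688), 41.65810775756836)
w2.npz 0.115 34 [0.4846 0.2203 0.1168] [0.478 0.218 0.115] [0.492 0.223 0.119] ((484.47308349609375, 220.5208740234375), (3.741626501083374, 14.021485328674316), 83.45980072021484)
base ((484.59027099609375, 230.51889038085938), (89.30320739746094, 86.54676818847656), 89.98433685302734)
t 2.25 pos [ 0.6021 -0.0324  0.251 ] F [2.7 3.7 0.6] w 0.999
turn(6deg) [ 0.04 -0.03 -0.01] shift mm now axes [ 1.1 12.7 -8.5] after turn [ 1.  12.7 -8.6]
```

```bash
python3 -m jog '10 15 -13 0 0 0 85; 40 0 0 0 0 0 85; 50 0 0 0 0 0 85; 40 0 0 0 0 0 85; 30 0 0 0 0 0 85'; python3 -m jog '10 0 0 0 0 0 85; 0 0 0 0 0 0 85; 0 0 0 0 0 0 85';python3 go.py .616 -.0240 .017 -90; python3 look.py wrist w3
```

```text
t: 2.75
eef_pos: [0.6134, -0.025, 0.0782]
tool_rot: [-0.499, -0.499, -0.501, 0.501]
contact_force: [-0.0, -0.5, 0.1]
gripper_width: 0.995
t: 3.05
eef_pos: [0.6162, -0.0246, 0.0727]
tool_rot: [0.5, 0.501, 0.499, -0.5]
contact_force: [1.0, -0.1, 0.5]
gripper_width: 0.997
t 3.05 pos [ 0.6162 -0.0246  0.0727] F [ 1.  -0.1  0.5] w 0.997
turn(6deg) [-0.   -0.   -0.02] shift mm now axes [55.7 -0.3 -0.6] after turn [55.7 -0.2 -0.6]
```

View pics/w3.png

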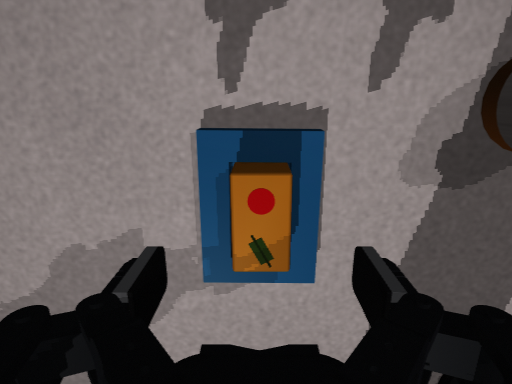

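The casting sits between the open fingers, with its spot at (261,201). I'll make one settled measurement.

```bash
python3 - <<'E'
from h import *
c=load("w3.npz")
h=cv2.cvtColor(c['p'],cv2.COLOR_RGB2HSV)
for b in blobs(c,(0,200,90),(4,255,255),60): print("spot",b[:3],onz(c,b[0],b[1],.039))
m=((h[...,0]<30)&(h[...,1]>150)&(h[...,2]>60)).astype(np.uint8);m[:172]=0;m[:,320:]=0
cs,_=cv2.findContours(m,cv2.RETR_EXTERNAL,cv2.CHAIN_APPROX_NONE);k=max(cs,key=cv2.contourArea)
P=np.array([onz(c,*q[0],.039)[:2]*1000 for q in k],np.float32);print(cv2.minAreaRect(P))
E
```

```text
((617.2681274414062, -25.463117599487305), (62.83555603027344, 35.26047897338867), 0.1323774755001068)
```

```bash
python3 -m jog '25 1 0 0 0 0 85; 20 0 0 0 0 0 85; 8 0 0 0 0 0 85; 0 0 0 0 0 0 60;0 0 0 0 0 0 20' 30; python3 -m jog '0 0 0 0 0 0 20; 0 0 0 0 0 0 20; 0 0 0 0 0 0 20; 0 0 0 0 0 0 20' ;python3 go.py .616 -.0240 .017 -90
```

```text
t: 3.6
eef_pos: [0.6171, -0.0245, 0.0197]
tool_rot: [0.5, 0.501, 0.499, -0.5]
contact_force: [0.1, 0.1, 0.6]
gripper_width: 0.682
t: 4.0
eef_pos: [0.6171, -0.0245, 0.0197]
tool_rot: [0.501, 0.501, 0.499, -0.5]
contact_force: [-0.6, -0.5, 8.0]
gripper_width: 0.417
t 4.0 pos [ 0.6171 -0.0245  0.0197] F [-0.6 -0.5  8. ] w 0.417
turn(6deg) [-0.    0.   -0.02] shift mm now axes [ 2.7 -1.1 -0.5] after turn [ 2.7 -1.1 -0.5]
```

```bash
python3 -m jog '-6 0 0 0 0 0 20; -14 0 0 0 0 0 20; -20 0 0 0 0 0 20; -20 0 0 0 0 0 20; -20 0 0 0 0 0 20' 40; python3 -m jog '-20 0 0 0 0 0 20; -20 0 0 0 0 0 20; -10 0 0 0 0 0 20';python3 go.py .4405 -.2405 .15 -90; python3 look.py wrist w4;python3 look.py scene s4
```

```text
t: 4.5
eef_pos: [0.616, -0.0245, 0.1]
tool_rot: [0.5, 0.5, 0.5, -0.5]
contact_force: [0.8, 0.2, 0.0]
gripper_width: 0.412
t: 4.8
eef_pos: [0.617, -0.0245, 0.1511]
tool_rot: [0.501, 0.501, 0.499, -0.499]
contact_force: [1.4, 0.2, -0.9]
gripper_width: 0.411
t 4.8 pos [ 0.617  -0.0245  0.1511] F [ 1.4  0.2 -0.9] w 0.411
turn(6deg) [-0.    0.   -0.03] shift mm now axes [   0.5 -176.4  216.1] after turn [   1.1 -176.5  216. ]
```

View pics/w4.png

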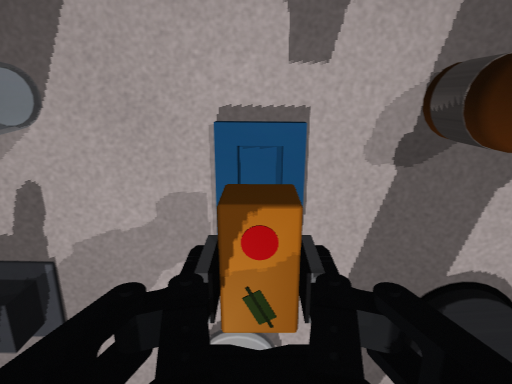

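View pics/s4.png

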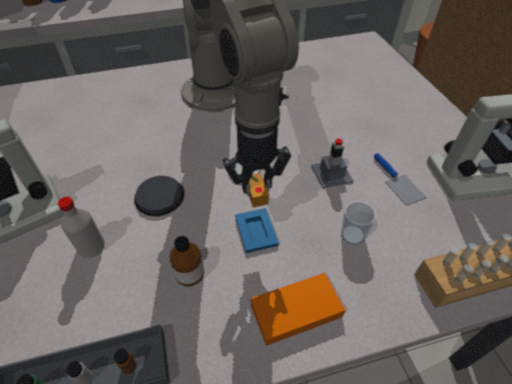

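```bash
python3 -m jog '0 -10 12 0 0 0 20; 0 -22 27 0 0 0 20; 0 -27 33 0 0 0 20; 0 -27 33 0 0 0 20; 0 -27 33 0 0 0 20' ; python3 -m jog '0 -27 33 0 0 0 20; 0 -20 25 0 0 0 20; 0 -11 13 0 0 0 20; 0 -5 7 0 0 0 20; 0 0 0 0 0 0 20';python3 go.py .4405 -.2405 .0347 -90; python3 look.py wrist w5
python3 - <<'E'
from h import *
c=load("w5.npz");W=world(c);h=cv2.cvtColor(c['p'],cv2.COLOR_RGB2HSV)
m=((h[...,0]<30)&(h[...,1]>150)&(h[...,2]>60)&(c['d']>0));m[:215]=0
s=W[m];print(len(s),s.mean(0));A=np.c_[s[:,:2]-s[:,:2].mean(0),np.ones(len(s))]
for _ in range(5):
    f=np.linalg.lstsq(A,s[:,2],rcond=None)[0];k=abs(s[:,2]-A@f)<.006;s,A=s[k],A[k]
print(len(s),"slope",f)
E
```

```text
t: 5.4
eef_pos: [0.4998, -0.1643, 0.1469]
tool_rot: [-0.499, -0.5, -0.501, 0.501]
contact_force: [0.3, -0.9, -0.0]
gripper_width: 0.409
t: 5.9
eef_pos: [0.4384, -0.2414, 0.1476]
tool_rot: [-0.499, -0.5, -0.5, 0.501]
contact_force: [-0.3, -0.1, -1.3]
gripper_width: 0.415
t 5.9 pos [ 0.4384 -0.2414  0.1476] F [-0.3 -0.1 -1.3] w 0.415
turn(6deg) [-0.02 -0.    0.02] shift mm now axes [112.9   2.3  -0.9] after turn [112.9   2.1  -0.9]
8085 [ 0.4379822  -0.24157529  0.16569127]
8082 slope [-0.00182342 -0.00050447  0.16574571]
```

View pics/w5.png

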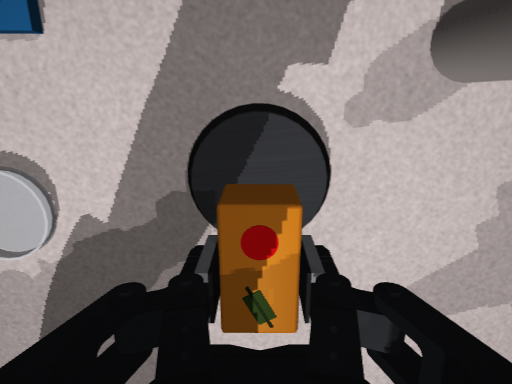

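Level in the hand and above the plate, so I'm lowering it.

```bash
python3 -m jog '20 2 0 0 0 0 20; 30 0 0 0 0 0 20; 30 0 0 0 0 0 20; 16 0 0 0 0 0 20; 8 0 0 0 0 0 20'; python3 -m jog '3 0 -1 0 0 0 20; 1 0 0 0 0 0 20; 0 0 0 0 0 0 20;0 0 0 0 0 0 20';python3 go.py .4405 -.2405 .0347 -90
```

```text
t: 6.45
eef_pos: [0.442, -0.2385, 0.0425]
tool_rot: [0.5, 0.499, 0.502, -0.499]
contact_force: [-0.1, -0.8, -1.4]
gripper_width: 0.409
t: 6.85
eef_pos: [0.4427, -0.2397, 0.0411]
tool_rot: [0.501, 0.5, 0.499, -0.5]
contact_force: [0.1, 0.1, -0.8]
gripper_width: 0.409
t 6.85 pos [ 0.4427 -0.2397  0.0411] F [ 0.1  0.1 -0.8] w 0.409
turn(6deg) [-0.    0.01 -0.01] shift mm now axes [ 6.4 -2.2  0.8] after turn [ 6.4 -2.2  0.8]
```

```bash
python3 -m jog '3 -1 0 0 0 0 20; 1 0 0 0 0 0 20;0 0 0 0 0 0 20'; python3 -m jog '1 0 0 0 0 0 20; 0.5 0 0 0 0 0 20; 0 0 0 0 0 0 20'
```

```text
t: 7.15
eef_pos: [0.4408, -0.2395, 0.0362]
tool_rot: [-0.5, -0.5, -0.5, 0.5]
contact_force: [-0.5, 0.3, -1.4]
gripper_width: 0.412
t: 7.45
eef_pos: [0.4411, -0.2395, 0.0348]
tool_rot: [0.5, 0.5, 0.5, -0.5]
contact_force: [-0.9, -0.2, -0.9]
gripper_width: 0.409
```

```bash
for i in 1; do python3 -m jog '0.5 0 0 0 0 0 20; 0 0 0 0 0 0 20'; python3 -m jog '0.5 0 0 0 0 0 20; 0 0 0 0 0 0 20';  done
```

```text
t: 7.65
eef_pos: [0.441, -0.2395, 0.0347]
tool_rot: [-0.5, -0.5, -0.5, 0.5]
contact_force: [-1.9, 0.4, 6.2]
gripper_width: 0.416
t: 7.85
eef_pos: [0.441, -0.2395, 0.0347]
tool_rot: [-0.5, -0.5, -0.5, 0.5]
contact_force: [-4.4, 1.7, 11.7]
gripper_width: 0.418
```

Contact is made. I'll back off 0.7 mm and release gradually.

```bash
python3 -m jog '-0.7 0 0 0 0 0 20; 0 0 0 0 0 0 38; 0 0 0 0 0 0 50; 0 0 0 0 0 0 70;0 0 0 0 0 0 85' 20; python3 -m jog '0 0 0 0 0 0 85;0 0 0 0 0 0 85; -20 0 0 0 0 0 85; -40 0 0 0 0 0 85; -40 0 0 0 0 0 85'; python3 -m jog '-40 0 0 0 0 0 85; -10 0 0 0 0 0 85; 0 0 0 0 0 0 85'; python3 look.py wrist w6; python3 go.py .485 .230 .25 -90
```

```text
t: 8.35
eef_pos: [0.441, -0.2395, 0.0344]
tool_rot: [-0.5, -0.5, -0.5, 0.5]
contact_force: [-0.7, 0.4, 0.5]
gripper_width: 0.903
t: 8.85
eef_pos: [0.4403, -0.2391, 0.1351]
tool_rot: [0.499, 0.5, 0.501, -0.5]
contact_force: [0.4, -0.9, 0.8]
gripper_width: 0.996
t: 9.15
eef_pos: [0.4421, -0.24, 0.1862]
tool_rot: [0.501, 0.501, 0.499, -0.5]
contact_force: [-0.2, 0.4, -1.2]
gripper_width: 0.997
t 9.2 pos [ 0.441  -0.2395  0.1845] F [-0.4  0.1 -0.8] w 0.998
turn(6deg) [-0.    0.   -0.01] shift mm now axes [ -65.7   44.  -469.5] after turn [ -65.5   44.  -469.5]
```

View pics/w6.png

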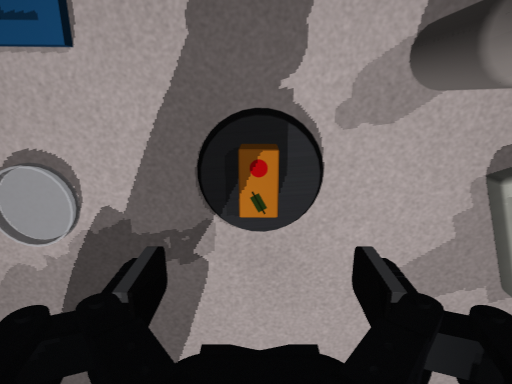

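The casting is centred on the plate, spot up at (258,168). Now I'll measure it.

```bash
cat > spot.py <<'E'
import sys
from h import *
c=load(sys.argv[1]);h=cv2.cvtColor(c['p'],cv2.COLOR_RGB2HSV);W=world(c)
red=((h[...,0]<5)|(h[...,0]>175))&(h[...,1]>200)&(h[...,2]>80)
red&=np.hypot(W[...,0]-.45,W[...,1]+.24)<.08
v,u=np.nonzero(red);print("spot",u.mean(),v.mean(),len(u),onz(c,u.mean(),v.mean(),.054),"depth",np.median(W[red],0))
am=(h[...,0]<30)&(h[...,1]>120)&(h[...,2]>40)&(np.hypot(W[...,0]-.45,W[...,1]+.24)<.08)&(abs(W[...,2]-.054)<.008)
s=W[am];print("cast rect",cv2.minAreaRect((s[:,:2]*1000).astype(np.float32)),np.median(s[:,2]))
A=np.c_[s[:,:2]-s[:,:2].mean(0),np.ones(len(s))];print("slope",np.linalg.lstsq(A,s[:,2],rcond=None)[0])
pl=(abs(W[...,2]-.02)<.005)&(np.hypot(W[...,0]-.44,W[...,1]+.24)<.09)
s=W[pl|am];print("plate",cv2.minEnclosingCircle((s[:,:2]*1000).astype(np.float32)))
E
python3 spot.py w6.npz
```

```text
spot 258.07563025210084 167.92436974789916 238 [ 0.45524964 -0.23937286  0.054     ] depth [ 0.45509326 -0.23930686  0.05338979]
cast rect ((440.7779846191406, -239.8391571044922), (35.62733840942383, 63.56067657470703), 89.46267700195312) 0.052920342040302465
slope [-0.00727257 -0.00466255  0.0528421 ]
plate ((439.59918212890625, -241.76437377929688), 59.945701599121094)
```

```bash
python3 -m jog '-15 2 -20 0 0 0 85; -25 4 -35 0 0 0 85; -20 4 -44 0 0 0 85; 0 5 -48 0 0 0 85; 0 5 -48 0 0 0 85'; python3 -m jog '0 5 -48 0 0 0 85; 0 5 -48 0 0 0 85; 0 5 -48 0 0 0 85; 0 4 -45 0 0 0 85; 0 3 -35 0 0 0 85';  python3 -m jog '0 2 -25 0 0 0 85;0 0 -15 0 0 0 85; 0 0 -10 0 0 0 85; 0 0 0 0 0 0 85;0 0 0 0 0 0 85'; python3 go.py .485 .230 .20 -90;python3 look.py wrist w7
```

```text
t: 9.7
eef_pos: [0.4603, -0.0429, 0.2431]
tool_rot: [-0.499, -0.5, -0.5, 0.501]
contact_force: [0.7, -0.0, 0.4]
gripper_width: 0.998
t: 10.2
eef_pos: [0.4818, 0.1822, 0.2422]
tool_rot: [0.5, 0.499, 0.501, -0.5]
contact_force: [0.7, -0.4, -0.0]
gripper_width: 0.998
t: 10.7
eef_pos: [0.4848, 0.2284, 0.2434]
tool_rot: [-0.5, -0.499, -0.5, 0.501]
contact_force: [-0.5, -1.1, -0.4]
gripper_width: 0.992
t 10.7 pos [0.4848 0.2284 0.2434] F [-0.5 -1.1 -0.4] w 0.992
turn(6deg) [-0.01  0.01  0.02] shift mm now axes [43.4  0.2 -1.6] after turn [43.4  0.2 -1.6]
```

View pics/w7.png

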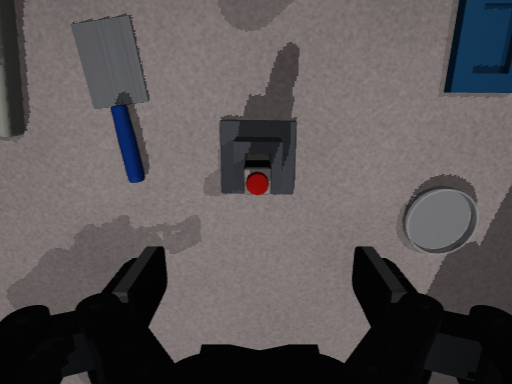

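```bash
python3 - <<'E'
from h import *
c=load("w7.npz");h=cv2.cvtColor(c['p'],cv2.COLOR_RGB2HSV);W=world(c)
red=((h[...,0]<5)|(h[...,0]>175))&(h[...,1]>200)&(h[...,2]>130);red[:,:230]=0;red[:,290:]=0
v,u=np.nonzero(red);print(u.mean(),v.mean(),u.min(),u.max(),v.min(),v.max(),np.median(W[red],0),onz(c,u.mean(),v.mean(),.122))
for lo,hi in((.043,.053),(.06,.108)):
  s=W[(abs(W[...,0]-.485)<.06)&(abs(W[...,1]-.23)<.06)&(W[...,2]>lo)&(W[...,2]<hi)];print(len(s),s.min(0),s.max(0),cv2.minAreaRect((s[:,:2]*1000).astype(np.float32)))
E
```

```text
255.2403846153846 189.72115384615384 248 264 185 194 [0.48019749 0.23178653 0.12091099] [0.48068104 0.2315758  0.122     ]
1392 [0.45883941 0.20355763 0.04304643] [0.51192334 0.25585536 0.0529564 ] ((485.366455078125, 229.44320678710938), (51.77290344238281, 52.33805847167969), 88.78732299804688)
256 [0.49543584 0.21773488 0.06006639] [0.49792832 0.24200904 0.10797197] ((496.6920471191406, 229.87435913085938), (2.4560422897338867, 24.274507522583008), 0.1366908699274063)
```

```bash
python3 -m jog '20 0 -1.5 0 0 0 85; 40 0 0 0 0 0 85; 40 0 0 0 0 0 85; 30 0 0 0 0 0 85; 20 0 0 0 0 0 85'; python3 -m jog '15 0 0 0 0 0 85; 10 0 0 0 0 0 85; 3 0 0 0 0 0 85; 0 0 0 0 0 0 85;0 0 0 0 0 0 85'; python3 go.py .485 .230 .065 -90
```

```text
t: 11.25
eef_pos: [0.4843, 0.2287, 0.0921]
tool_rot: [-0.499, -0.499, -0.5, 0.502]
contact_force: [-0.2, 0.7, 0.7]
gripper_width: 0.993
t: 11.75
eef_pos: [0.4858, 0.2313, 0.0674]
tool_rot: [0.5, 0.501, 0.5, -0.5]
contact_force: [0.3, -1.2, 1.1]
gripper_width: 0.998
t 11.75 pos [0.4858 0.2313 0.0674] F [ 0.3 -1.2  1.1] w 0.998
turn(6deg) [-0.   -0.01 -0.02] shift mm now axes [ 2.4 -0.8  1.3] after turn [ 2.4 -0.8  1.3]
```

```bash
python3 -m jog '1 0 1 0 0 0 60; 0 0 0 0 0 0 35; 0 0 0 0 0 0 10; 0 0 0 0 0 0 10;0 0 0 0 0 0 10' 40; python3 -m jog '0 0 0 0 0 0 10; 0 0 0 0 0 0 10;0 0 0 0 0 0 10'; python3 go.py .485 .230 .065 -90
```

```text
t: 12.25
eef_pos: [0.4853, 0.2302, 0.0657]
tool_rot: [0.5, 0.5, 0.5, -0.5]
contact_force: [0.5, -0.1, 2.0]
gripper_width: 0.278
t: 12.55
eef_pos: [0.4853, 0.2302, 0.0657]
tool_rot: [0.5, 0.5, 0.5, -0.5]
contact_force: [-0.4, 0.1, 2.6]
gripper_width: 0.276
t 12.55 pos [0.4853 0.2302 0.0657] F [-0.4  0.1  2.6] w 0.276
turn(6deg) [-0. -0. -0.] shift mm now axes [ 0.7 -0.3  0.2] after turn [ 0.7 -0.3  0.2]
```

```bash
python3 -m jog '-5 0 0 0 0 0 10; -15 0 0 0 0 0 10; -25 0 0 0 0 0 10; -30 0 0 0 0 0 10; -30 0 0 0 0 0 10' 60; python3 -m jog '-25 0 0 0 0 0 10; -10 0 0 0 0 0 10; 0 0 0 0 0 0 10; 0 0 0 0 0 0 10'; python3 go.py .4555 -.2395 .20 -90; python3 look.py wrist w8; python3 look.py scene s8
```

```text
t: 13.05
eef_pos: [0.4846, 0.2298, 0.1722]
tool_rot: [-0.5, -0.5, -0.5, 0.5]
contact_force: [-0.1, -0.4, -0.8]
gripper_width: 0.274
t: 13.45
eef_pos: [0.4845, 0.2295, 0.2047]
tool_rot: [-0.5, -0.5, -0.5, 0.501]
contact_force: [-0.2, -0.3, -1.2]
gripper_width: 0.273
t 13.45 pos [0.4845 0.2295 0.2047] F [-0.2 -0.3 -1.2] w 0.273
turn(6deg) [-0.    0.01  0.01] shift mm now axes [  5.1 -28.9 469. ] after turn [  4.7 -29.  469. ]
```

View pics/w8.png

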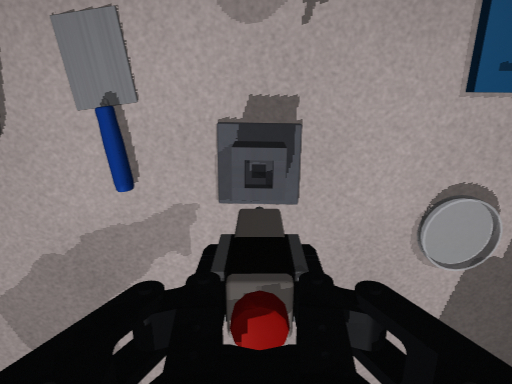

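View pics/s8.png

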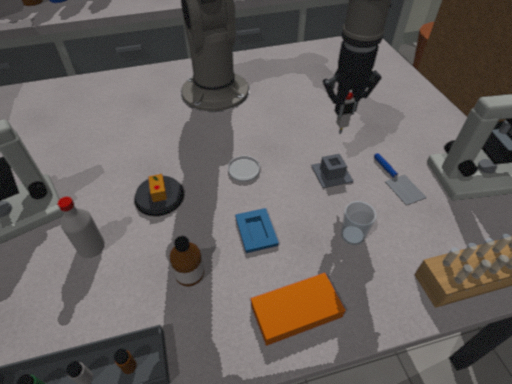

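The gauge is out of its stand and held, with its tip just visible at (260,208) in the wrist view. I'll check its tilt from the depth of its front face and then carry it to the plate.

```bash
cat > tilt.py <<'E'
import sys
from h import *
from scipy.spatial.transform import Rotation as R
c=load(sys.argv[1]);x,y=map(float,sys.argv[2:4]);W=world(c)
# front (+x) face of gauge
v=np.arange(205,275)
m=np.zeros((384,512),bool);m[205:275,245:276]=True
m&=(abs(W[...,0]-(x+.012))<.006)&(abs(W[...,1]-y)<.013)
s=W[m];print(len(s),s.min(0),s.max(0));A=np.c_[s[:,1]-y,s[:,2]-s[:,2].mean(),np.ones(len(s))]
print("x = a*y+b*z+c",np.linalg.lstsq(A,s[:,0],rcond=None)[0])
E
python3 tilt.py w8.npz .4845 .2295
python3 -m jog '0 -1 10 0 0 0 10; 0 -2 25 0 0 0 10; 0 -2 38 0 0 0 10; 0 -3 42 0 0 0 10; 0 -3 42 0 0 0 10'; python3 -m jog '0 -3 42 0 0 0 10; 0 -3 42 0 0 0 10; 0 -3 42 0 0 0 10; 0 -3 42 0 0 0 10; 0 -2 40 0 0 0 10';  python3 -m jog '0 -2 40 0 0 0 10; 0 -1 30 0 0 0 10;0 -1 20 0 0 0 10; 0 0 10 0 0 0 10;0 0 4 0 0 0 10';  python3 -m jog '0 0 0 0 0 0 10; 0 0 0 0 0 0 10'; python3 go.py .4555 -.2395 .114 -90;python3 look.py wrist w9; python3 look.py scene s9;python3 tilt.py w9.npz .4555 -.2395
```

```text
2029 [0.49558558 0.22040121 0.17380356] [0.49776434 0.23745352 0.24546478]
x = a*y+b*z+c [-0.0028258   0.00810558  0.49661643]
t: 14.05
eef_pos: [0.4731, 0.0708, 0.2047]
tool_rot: [-0.5, -0.5, -0.5, 0.5]
contact_force: [1.0, -0.3, -1.3]
gripper_width: 0.273
t: 14.55
eef_pos: [0.4586, -0.1374, 0.2049]
tool_rot: [-0.499, -0.5, -0.5, 0.501]
contact_force: [1.1, 0.4, -2.4]
gripper_width: 0.273
t: 15.05
eef_pos: [0.4552, -0.2398, 0.2049]
tool_rot: [-0.499, -0.5, -0.5, 0.501]
contact_force: [-0.1, -0.5, -1.4]
gripper_width: 0.276
t: 15.25
eef_pos: [0.4562, -0.2376, 0.2054]
tool_rot: [0.5, 0.5, 0.501, -0.499]
contact_force: [-0.6, 0.0, -0.8]
gripper_width: 0.273
t 15.25 pos [ 0.4562 -0.2376  0.2054] F [-0.6  0.  -0.8] w 0.273
turn(6deg) [ 0.02 -0.01  0.  ] shift mm now axes [91.4 -0.6  1.9] after turn [91.4 -0.7  1.9]
2036 [ 0.46728756 -0.24666685  0.17436615] [ 0.46943523 -0.22952236  0.24553231]
x = a*y+b*z+c [4.17271842e-04 7.33293228e-03 4.68268791e-01]
```

View pics/w9.png

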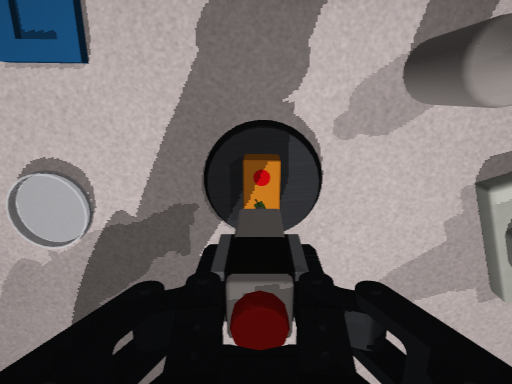

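View pics/s9.png

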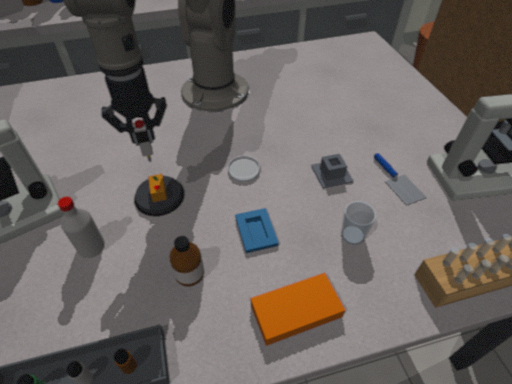

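```bash
python3 spot.py w9.npz | head -1; python3 -m jog '15 0 1 0 0 0 10; 25 0 0 0 0 0 10; 20 0 0 0 0 0 10; 14 0 0 0 0 0 10; 7 0 0 0 0 0 10' ; python3 -m jog '2 0 0 0 0 0 10; 0 0 0 0 0 0 10;0 0 0 0 0 0 10; 0 0 0 0 0 0 10'; python3 go.py .4555 -.2395 .114 -90;python3 look.py wrist w10; python3 look.py scene s10
python3 - <<'E'
import cv2
a=cv2.imread("pics/w10.png")[110:290,160:360];cv2.imwrite("pics/w10z.png",cv2.resize(a,None,fx=3,fy=3,interpolation=cv2.INTER_CUBIC))
a=cv2.imread("pics/s10.png")[110:230,80:240];cv2.imwrite("pics/s10z.png",cv2.resize(a,None,fx=4,fy=4,interpolation=cv2.INTER_CUBIC))
E
```

```text
spot 259.12625871417504 299.6568551510457 1291 [ 0.32103353 -0.23793162  0.054     ] depth [ 0.45957083 -0.23794881  0.26034481]
t: 15.85
eef_pos: [0.4555, -0.2389, 0.1233]
tool_rot: [0.5, 0.5, 0.501, -0.5]
contact_force: [0.7, -0.4, -0.3]
gripper_width: 0.274
t: 16.25
eef_pos: [0.4565, -0.2402, 0.1232]
tool_rot: [0.5, 0.5, 0.499, -0.5]
contact_force: [-0.3, -0.3, -0.9]
gripper_width: 0.273
t 16.25 pos [ 0.4565 -0.2402  0.1232] F [-0.3 -0.3 -0.9] w 0.273
turn(6deg) [-0.    0.01 -0.01] shift mm now axes [ 9.2 -1.  -0.7] after turn [ 9.2 -1.  -0.7]
```

View pics/w10z.png

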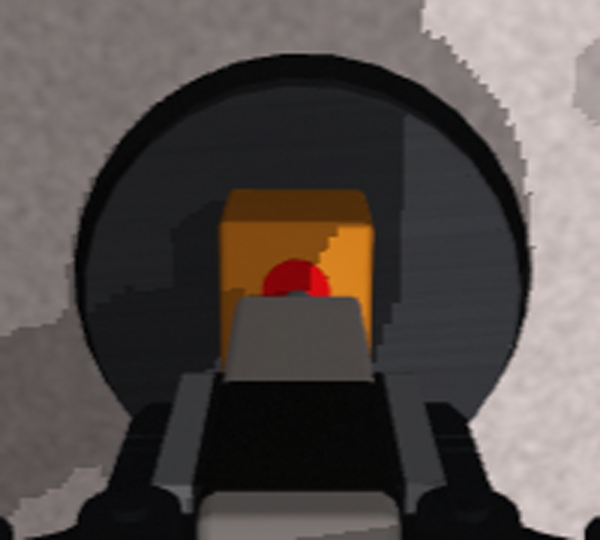

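View pics/s10z.png

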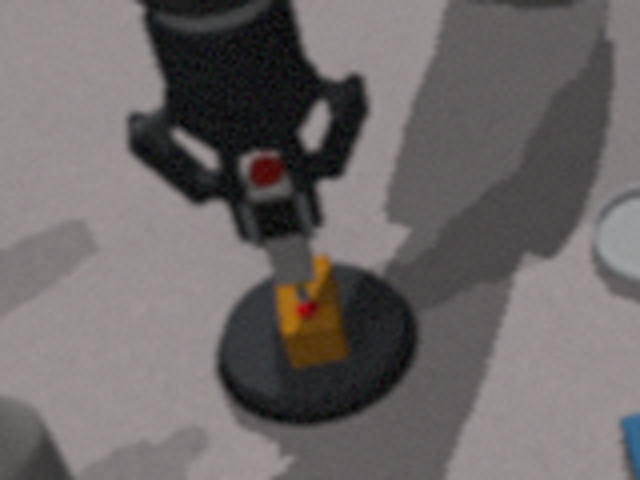

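```bash
python3 - <<'E'
from h import *
c=load("w10.npz");h=cv2.cvtColor(c['p'],cv2.COLOR_RGB2HSV)
red=((h[...,0]<5)|(h[...,0]>175))&(h[...,1]>200)&(h[...,2]>80);red[230:]=0
v,u=np.nonzero(red);print(u.min(),u.max(),v.min(),v.max());e=onz(c,(u.min()+u.max())/2,v.min(),.054);print("spot centre from front edge",e-[.008,0,0])
print("width",onz(c,u.min()-.5,v.max(),.054)-onz(c,u.max()+.5,v.max(),.054))
s=load("s10.npz");h=cv2.cvtColor(s['p'],cv2.COLOR_RGB2HSV)
print("expected tip px scene",pxof(s,(.456,-.240,.0635)),"spot",pxof(s,(.4555,-.2395,.054)))
E
python3 -m jog '3 -1 -0.5 0 0 0 10; 2 0 0 0 0 0 10; 2 0 0 0 0 0 10; 1 0 0 0 0 0 10;0 0 0 0 0 0 10'; python3 -m jog '1 0 0 0 0 0 10;0 0 0 0 0 0 10';python3 -m jog '1 0 0 0 0 0 10; 0 0 0 0 0 0 10';python3 -m jog '1 0 0 0 0 0 10; 0 0 0 0 0 0 10;0 0 0 0 0 0 10'
```

```text
248 269 197 208
spot centre from front edge [ 0.45487858 -0.23982403  0.054     ]
width [-6.10387821e-06  1.53932630e-02  0.00000000e+00]
expected tip px scene (np.float64(155.46652269960947), np.float64(185.00445539511506)) spot (np.float64(156.38988796009855), np.float64(187.35050185092788))
t: 16.85
eef_pos: [0.4549, -0.2394, 0.1142]
tool_rot: [0.5, 0.5, 0.5, -0.5]
contact_force: [-0.2, 0.7, -0.8]
gripper_width: 0.277
t: 17.05
eef_pos: [0.4552, -0.2395, 0.1136]
tool_rot: [0.5, 0.5, 0.5, -0.5]
contact_force: [-0.8, 0.8, -0.4]
gripper_width: 0.272
t: 17.25
eef_pos: [0.4551, -0.2395, 0.1126]
tool_rot: [0.5, 0.5, 0.5, -0.5]
contact_force: [-0.9, 0.0, 0.3]
gripper_width: 0.274
t: 17.55
eef_pos: [0.4551, -0.2395, 0.1116]
tool_rot: [0.5, 0.5, 0.5, -0.5]
contact_force: [-0.9, -0.3, 0.2]
gripper_width: 0.27
```

```bash
python3 -m jog '1 0 0 0 0 0 10; 1 0 0 0 0 0 10; 0 0 0 0 0 0 10;0 0 0 0 0 0 10';python3 -m jog '1 0 0 0 0 0 10; 1 0 0 0 0 0 10; 0 0 0 0 0 0 10;0 0 0 0 0 0 10';python3 -m jog '1 0 0 0 0 0 10; 0 0 0 0 0 0 10;0 0 0 0 0 0 10;0 0 0 0 0 0 10;0 0 0 0 0 0 10';  python3 go.py .4555 -.2395 .107 -90;python3 look.py wrist w11; python3 look.py scene s11;python3 tilt.py w11.npz .455 -.2395
python3 - <<'E'
import cv2,numpy as np
from station import bot
a=cv2.imread("pics/w11.png")[110:290,160:360];cv2.imwrite("pics/w11z.png",cv2.resize(a,None,fx=3,fy=3,interpolation=cv2.INTER_CUBIC))
a=cv2.imread("pics/s11.png")[110:230,80:240];cv2.imwrite("pics/s11z.png",cv2.resize(a,None,fx=4,fy=4,interpolation=cv2.INTER_CUBIC))
E
```

```text
t: 17.95
eef_pos: [0.4551, -0.2395, 0.1096]
tool_rot: [0.5, 0.5, 0.5, -0.5]
contact_force: [0.6, 0.2, 1.4]
gripper_width: 0.272
t: 18.35
eef_pos: [0.4551, -0.2395, 0.1076]
tool_rot: [0.5, 0.5, 0.5, -0.5]
contact_force: [0.3, 0.6, 1.3]
gripper_width: 0.275
t: 18.85
eef_pos: [0.4551, -0.2395, 0.1065]
tool_rot: [0.5, 0.5, 0.5, -0.5]
contact_force: [1.0, 0.6, 1.2]
gripper_width: 0.275
t 18.85 pos [ 0.4551 -0.2395  0.1065] F [1.  0.6 1.2] w 0.275
turn(6deg) [-0.  0. -0.] shift mm now axes [-0.5  0.4 -0. ] after turn [-0.5  0.4 -0. ]
2056 [ 0.46100471 -0.24857472  0.05303383] [ 0.46837393 -0.23110109  0.14694668]
x = a*y+b*z+c [-0.00231797  0.0142363   0.4671263 ]
```

View pics/w11z.png

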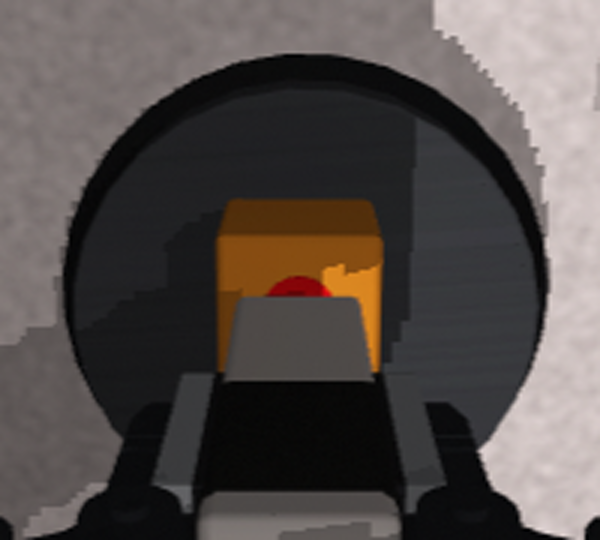

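View pics/s11z.png

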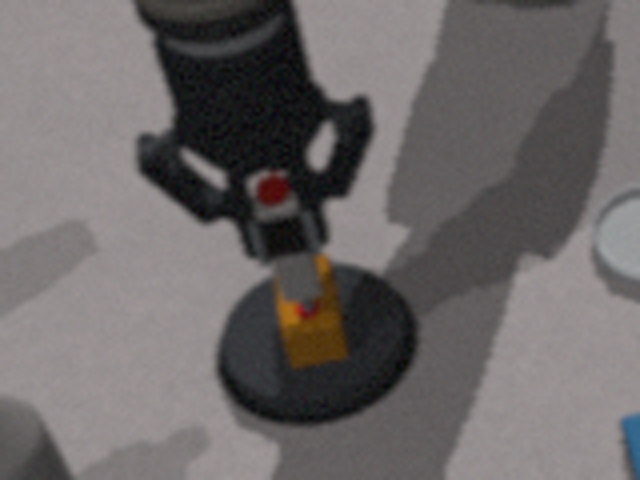

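The tip is pressing on the spot and the body hasn't slipped in the fingers. The depth of press still needs checking, since force and geometry disagree slightly.

```bash
python3 - <<'E'
from h import *
c=load("w11.npz");W=world(c)
h=cv2.cvtColor(c['p'],cv2.COLOR_RGB2HSV)
am=(h[...,0]<30)&(h[...,1]>150)&(abs(W[...,2]-.053)<.01)&(np.hypot(W[...,0]-.44,W[...,1]+.24)<.05)&(W[...,0]<.468)
print("top z",np.median(W[am][:,2]),am.sum())
for u in(250,259,268):
  print(u,[(v,round(float(W[v,u,0]),4),round(float(W[v,u,2]),4)) for v in range(203,216)])
# body lower front edge: ray at the edge row (209) onto plane x=.4671
for f in("w10.npz","w11.npz"):
    c=load(f);g=cv2.cvtColor(c['p'],cv2.COLOR_RGB2HSV)
    print(f,[tuple(int(x) for x in g[v,240]) for v in range(204,214)])
    for v in(208,208.5,209):
        o,d=ray(c,259,v);print(v,o+d*((.4671-o[0])/d[0]))
from station import bot
F=[]
for i in range(20):
    bot.read_camera("scene");F.append(bot.get_obs()['contact_force'])
F=np.array(F);print("F",F.mean(0),F.std(0),bot.get_obs()['t'])
E
```

```text
top z 0.05285560505848695 906
250 [(203, 0.4621, 0.0524), (204, 0.4619, 0.0535), (205, 0.461, 0.0531), (206, 0.4604, 0.0532), (207, 0.4597, 0.0533), (208, 0.4595, 0.0545), (209, 0.4669, 0.0768), (210, 0.4663, 0.0769), (211, 0.4668, 0.0798), (212, 0.4669, 0.0818), (213, 0.4674, 0.0846), (214, 0.4677, 0.087), (215, 0.4672, 0.087)]
259 [(203, 0.4625, 0.0534), (204, 0.4621, 0.0543), (205, 0.4612, 0.0536), (206, 0.461, 0.0548), (207, 0.4599, 0.0536), (208, 0.4593, 0.054), (209, 0.4669, 0.0767), (210, 0.4671, 0.0791), (211, 0.4668, 0.0799), (212, 0.4675, 0.0832), (213, 0.4669, 0.0832), (214, 0.4674, 0.0862), (215, 0.467, 0.0867)]
268 [(203, 0.4628, 0.0542), (204, 0.4617, 0.053), (205, 0.4611, 0.0533), (206, 0.4605, 0.0536), (207, 0.4597, 0.0533), (208, 0.459, 0.053), (209, 0.4669, 0.0768), (210, 0.4667, 0.0779), (211, 0.4671, 0.0805), (212, 0.467, 0.0819), (213, 0.467, 0.0834), (214, 0.4675, 0.0864), (215, 0.4667, 0.0858)]
w10.npz [(15, 222, 130), (15, 224, 130), (15, 223, 96), (15, 223, 96), (15, 220, 96), (15, 103, 77), (10, 23, 68), (6, 18, 69), (10, 22, 70), (12, 18, 70)]
208 [ 0.4671     -0.24015453  0.08832252]
208.5 [ 0.4671     -0.24015419  0.08918569]
209 [ 0.4671     -0.24015386  0.09004128]
w11.npz [(15, 223, 134), (15, 221, 134), (15, 221, 113), (15, 221, 113), (15, 223, 112), (15, 100, 79), (10, 22, 70), (6, 18, 71), (9, 24, 73), (6, 18, 72)]
208 [ 0.4671     -0.23947005  0.07568893]
208.5 [ 0.4671     -0.2394702   0.07652959]
209 [ 0.4671     -0.23947035  0.07736288]
F [ 0.36246598 -0.09570084  2.11257489] [0.45258394 0.53674315 0.38559502] 19.95
```

Press estimates are about 6 to 7 mm from the averaged force (2.1 N plus 1.2 N gauge weight gives 3.3 N), 7 mm from the height and 4 to 5 mm from the depth image. All are well inside 3 to 9 mm, so I'm handing in.

```bash
python3 -c "
from station import bot
o=bot.get_obs();print(o['t'],o['eef_pos'],o['contact_force'],o['gripper_width'],abs(o['joint_vel']).max())
print(bot.hand_in())"
```

```text
19.95 [ 0.45504614 -0.23950824  0.10651839] [ 2.61224545e-01 -2.40195259e-04  1.60399999e+00] 0.27363153953862973 0.0013218844807956814
the job is handed in; nothing more can be done
None
```

I handed the job in at about 20 s, with the gauge gripped upright and pressing on the red spot. No verdict was reported.

- **Casting:** I lifted it out of the mould, set it flat on the steel plate with the spot up, and released it. It measured about 2 mm off the plate's centre, with its top face level to within 0.01 rad.
- **Gauge:** I gripped it by the black band and lifted it out of the stand. It is upright to about 0.015 rad and had not slipped in the fingers. Its tip is within about 1 mm of the spot's middle by arm pose and wrist camera; the pin itself was mostly hidden in the last view.
- **Plunger depth:** my estimates disagreed somewhat, but all lie within 3 to 9 mm:
  - 6–7 mm from the force (about 3.0–3.3 N pressing)
  - about 7 mm from the arm height
  - 4–5 mm from the wrist depth image
- **Bystanders:** I never went near the petri dish, beaker, bottles or spatula, and the pictures show no sign they moved. I did not re-measure their positions at the end.

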